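# Set the angle jig to its 60-degree hole and drop the index arm over the pin

## Task

Set the angle jig on the welding table for a 60-degree corner: push the swing fence outwards until its upright pin stands where the third hole of the index arm (counted from the arm's hinge) will come down, then tip the upright arm over so that it drops level with that hole fully down over the pin and holds the fence. Leave the offcuts and tools lying round the jig where they are.

Things in the scene. Friction and masses are not known exactly. Their poses are not given: they have to be found in the camera images.
- jig: Steel angle jig bolted to the table. Origin on the table under the pivot bolt, z up. The FIXED fence (tube 25 mm wide, 6 to 46 mm high) runs along its -x, 62 to 172 mm from the pivot; the SWING fence opens to its +y side. 6 mm base plate: x -178 to 28, y -50 to 20 mm. A frame tube (34 mm thick, 110 to 210 mm high) crosses behind the pivot: keep clear.
- swing_fence (a joint): Angle A between the fences, rad; 60 degrees = 1.047. Range 0.60 to 1.40, starts in 0.74 to 0.90, grows as the swing fence is pushed away from the fixed one (from inside the V). Seen in the jig's frame the swing fence points from the pivot along (-cos A, sin A). Stiff pivot: about 1 N at its end moves it, and it stays where it is left.
- swing_end (a point): Centre of the free end of the swing fence, 195 mm from the pivot, 28 mm above the table; x points outwards along the fence. The fence is a straight tube 25 mm wide (12.5 mm either side of the line from pivot to this point), 8 to 48 mm above the table.
- pin (a point): Upright pin on top of the swing fence, 140 mm from the pivot: 12 mm thick, round-nosed, 48 to 68 mm above the table. The point is on its axis, 62 mm above the table. It has 1.5 mm of play all round in a hole; an arm that drops within about 3 mm of the true place centres itself.
- index_arm (a joint): How far the index arm is raised, rad: 0 = level, fully down; 1.80 = parked just past upright on its stop (start 1.74 to 1.80), leaning to the jig's -y side. Pushed past upright (below about 1.35) towards +y it falls by itself in about a second (0.22 kg; 1 N at the knob tips it). If no hole meets the pin it rests on the pin's nose at 0.1 to 0.25.
- index_hinge (a point): Middle of the index arm's hinge on top of the fixed fence: 140 mm from the pivot, 54 mm above the table; x is the hinge line, along the fixed fence. The arm is a flat bar 28 mm wide, 6 mm thick, curved on a 140 mm radius about the pivot, with four 15 mm holes at 30, 45, 60 and 75 degrees on that radius (first to fourth from its hinge).
- hole_60 (a point): Centre of the third hole of the index arm, counted from its hinge (60 degrees); it moves with the arm. z is the upper side of the arm when level. Level, it is 54 mm above the table.
- hole_45 (a point): Centre of the second (45 degree) hole of the index arm: not the one wanted.
- hole_75 (a point): Centre of the fourth (75 degree) hole of the index arm, next to the knob: not the one wanted.
- knob (a point): Centre of the black ball knob, 22 mm thick, at the free end of the index arm: at 86 degrees on the 140 mm radius, 24 mm above the middle of the bar when level. While the arm is parked it is about 185 mm above the table and sticks out to the jig's -y side.
- tube_offcut_mid (a point): Middle of a square-tube offcut 95 x 30 x 30 mm lying beside the fixed fence on the side away from the swing fence: a bystander, leave it.
- flat_piece_mid (a point): Middle of a piece of flat bar 115 x 25 x 8 mm lying outside the swing fence: a bystander, leave it.
- box_offcut_mid (a point): Middle of a square-tube offcut 60 x 40 x 40 mm behind the pivot: a bystander, leave it.
- chalk_mid (a point): Middle of a soapstone stick 100 x 14 x 9 mm at the front left of the table: a bystander, leave it.
- pliers_mid (a point): Middle of locking pliers 200 x 33 x 16 mm lying right of the frame's post: a bystander, leave it.

How it is judged (in metres and radians):
At the end, for the whole second after the job is handed in: The index arm lies level (raised under 0.03 rad), its third hole from the hinge down over the pin (within 4 mm seen from above), the fence so held at 60 degrees (1.017 to 1.077 rad); both are at rest, and each loose bystander is within 30 mm of where it lay (value of joint index_arm below 0.03 rad and horizontal distance between pin and hole_60 below 0.004 m and value of joint swing_fence between 1.017 and 1.077 rad and velocity of joint index_arm between -0.05 and 0.05 rad/s and velocity of joint swing_fence between -0.05 and 0.05 rad/s); the robot touches nothing.
It fails at once if a bystander is pushed more than 30 mm from where it lay: tube_offcut (distance of tube_offcut_mid from where it was at the start of the episode above 0.03 m).
It fails at once if a bystander is pushed more than 30 mm from where it lay: flat_piece (distance of flat_piece_mid from where it was at the start of the episode above 0.03 m).
It fails at once if a bystander is pushed more than 30 mm from where it lay: box_offcut (distance of box_offcut_mid from where it was at the start of the episode above 0.03 m).
It fails at once if a bystander is pushed more than 30 mm from where it lay: chalk (distance of chalk_mid from where it was at the start of the episode above 0.03 m).
It fails at once if a bystander is pushed more than 30 mm from where it lay: pliers (distance of pliers_mid from where it was at the start of the episode above 0.03 m).
It also fails if it takes over 48 s, if anything falls off the work surface, if the arm or the gripper's body presses on something with over 40 N, if the wrist force passes 120 N, or if a joint passes its speed limit or range.

## Robot

A 6-joint arm with a two-finger parallel gripper is mounted at the origin on a cart in front of the work surface, level with it; the furniture and walls round the work are solid. World frame = base frame: x ahead of the robot, y to its left, z up, the work surface at z = 0. Lengths are in mm, angles in rad, forces in N, time in s.
With the tool pointing down it reaches from about 275 to 750 mm from the base axis. Payload 10.2 kg.
Tool frame: the origin (TCP) lies midway between the tips of the shut fingers; the grasp point (between the pads) lies 19 mm behind it; z points along the fingers, y is the line along which they close (so a half turn about z gives the same grasp; the last joint's range is limited). The gripper opens to 85 mm and grips with 20 to 120 N. Pads are 22 mm wide; open, the fingers measure 114 mm over their backs; the gripper's body (76 mm by 85 mm) begins 54 mm behind the grasp point. The pads swing forward as they close: fully open they stand 13 mm farther back than shut.
Start: joints at [1.015, 0.313, 1.498, -0, 1.331, -0.223], TCP at [171.525, 496.196, 208.994] pointing down, gripper open.
Joint ranges: [-2.94, 2.94], [-0.97, 2.17], [0.19, 2.56], [-1.23, 4.37], [0.02, 3.11], [-2.88, 2.88]. Speed limits (rad/s): [2.39, 2.39, 3.01, 3.14, 3.14, 3.14].

## Interface

Orientations are given as a rotation vector (axis times angle).
In Python, from bench import manip gives the robot as it stands.
- The arm moves only by the tool move_arm, never from a script. Its argument "commands" is a list of rows, each a list of 3 entries, a list of its own where there are three numbers: the gripper command: -1 is shut, 1 is fully open, values between are in proportion, then the shift along the world's x, y, z in cm, then the turn, a rotation vector about the world's x, y, z in rad. A call has exactly 8 rows; each row is the pose to reach, as a shift and turn from the pose commanded when the call began; what a row does not reach only later rows make up. A row lasts 1/8 s, in which the tool goes at most 62.5 mm and 10.7 degrees, less where a joint would pass 70% of its speed; a pose out of reach is approached as far as the arm can. A call with a gripper value outside its range is refused whole. The fingers move at their own pace and stop on an object; the grip force is fixed at half the most. Time passes only in rows, so rows that repeat a pose let the fingers close, or fill a call up. It gives the time, the measured TCP pose, the force, the opening and the grip force at its end, in the units of the state.
- manip.get_state(): the state, without advancing time (a new reading comes with each control period).
- manip.get_image(name): name is "scene" or "top" or "wrist"; returns (picture, depth): 480x640x3 uint8, red, green, blue; 480x640 float32, mm along the optical axis (not along the pixel's ray), 0 where there is no reading.
- manip.get_calibration(name): a dict with "fx", "fy", "cx", "cy" (pixels), "R" (3x3) and "t" (3): a world point X has camera coordinates R X + t. Camera axes: x right, y down, z forward; pixel columns grow to the right and rows downward; lengths in mm; the calibration is good to about 2 mm. A picture is of the moment at which its call begins: read the wrist's pose just before it. get_calibration takes no time and is no camera call; for the wrist camera it gives the pose at the moment of the call.
- manip.hand_in(): hands the job in; it is judged then, once.
The state is a dict: "t": time; "q": joint angles; "qvel": joint speeds; "effort": joint torques, N m; "position": TCP position; "tool_rot": TCP orientation; "contact_force": force on the tool from outside, world axes, zero at the start; "torque": the same for the moment, N m; "opening": finger opening in mm; "finger_force": force on a finger pad.
Only numpy, scipy, OpenCV 4.12 (cv2) and the standard library are available. Lean on these libraries where they do the work, as an engineer would, in place of code of your own. Each camera call takes 0.05 s, during which the arm holds its last target. There are 200 camera calls.

## Working session

There is one attempt and no reset: what is moved stays moved. The work goes in short steps, Python scripts to look and compute and a tool call to move; the robot and the scene stay as the last step left them, time stands still between calls to the robot, and variables do not carry over. Pictures are saved under pics/ and viewed, at most 10 in all, crops included, and the job is handed in when it is done.

Besides the shell and the picture viewer there is one more tool, called after "Call:" as name(argument=value, ...) on one line, values as JSON. move_arm: Moves the arm, as the interface text tells. Its arguments: {"type":"object","properties":{"commands":{"type":"array"}},"required":["commands"]}

```bash
mkdir -p pics; ls; cat > h.py <<'E'
import numpy as np,cv2
from bench import manip
def grab(n,tag):
    c=manip.get_calibration(n); im,d=manip.get_image(n)
    cv2.imwrite(f'pics/{tag}.png',im[:,:,::-1]); np.savez(f'pics/{tag}.npz',im=im,d=d,**{k:np.array(c[k]) for k in c}); return im,d,c
def load(tag): return np.load(f'pics/{tag}.npz')
def P(z,u,v,d=None):
    d=np.median(z['d'][v-1:v+2,u-1:u+2]) if d is None else d
    return z['R'].T@(np.array([(u-z['cx'])/z['fx']*d,(v-z['cy'])/z['fy']*d,d])-z['t'])
def cloud(z):
    d=z['d'];v,u=np.mgrid[:480,:640]
    p=np.stack([(u-z['cx'])/z['fx']*d,(v-z['cy'])/z['fy']*d,d],-1)
    return (p-z['t'])@z['R']
def proj(z,X):
    c=z['R']@np.array(X,float)+z['t']; return c[0]/c[2]*z['fx']+z['cx'],c[1]/c[2]*z['fy']+z['cy']
E
python3 - <<'E'
from h import *
for n in('scene','top'):grab(n,n+'0')
print(manip.get_state())
E
```

```text
pics
{'t': 0.1, 'q': array([ 1.01461991e+00,  3.13403146e-01,  1.49834619e+00, -6.26117579e-06,
        1.33099664e+00, -2.23398886e-01]), 'qvel': array([ 0.00215873, -0.00347111, -0.00079562, -0.00040544,  0.00204674,
        0.00183797]), 'effort': array([ 2.07828940e-03, -4.12902832e+01, -2.60140157e+01, -1.52420639e-04,
        3.07759343e-03, -4.30683269e-05]), 'position': array([171.37947448, 495.97698359, 208.49327815]), 'tool_rot': array([-5.20243057e-01, -3.09777834e+00,  1.67914617e-03]), 'contact_force': array([-0.24633498, -0.97694252, -0.25439901]), 'torque': array([-0.01707726, -0.00644573,  0.03574073]), 'finger_force': 0.0, 'opening': 85.56429561095206}
```

View pics/scene0.png

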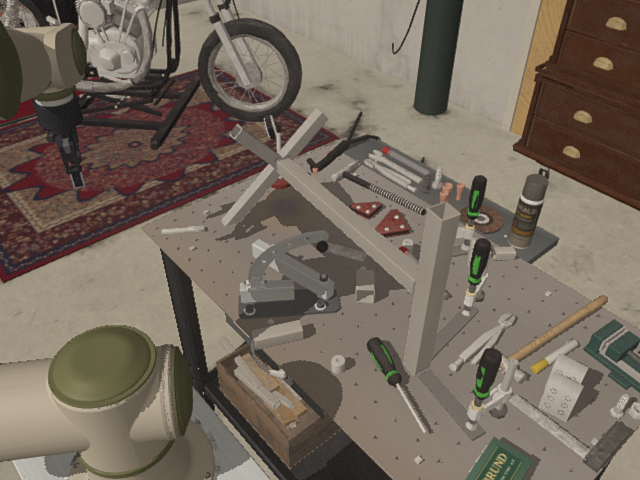

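View pics/top0.png

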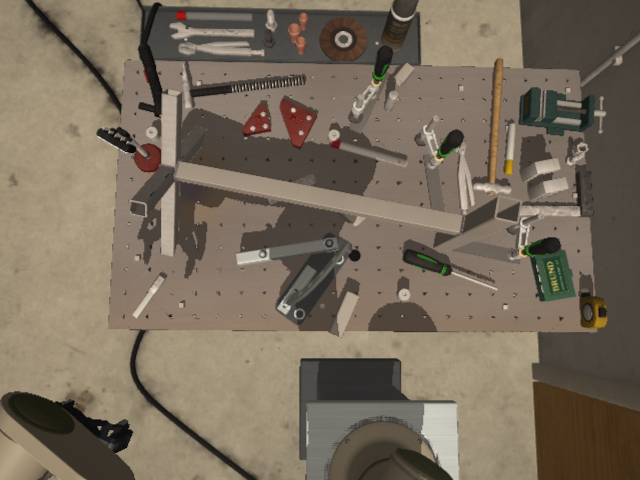

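The scene view shows the jig at about (285,275), with its arm upright. The top view shows the swing fence from (340,245) to (238,258) with the pin at (264,254), the fixed fence running down to (290,312), and the knob at (355,255).

```bash
python3 - <<'E'
from h import *
a=load('top0')['im'][225:335,225:375,::-1];b=load('scene0')['im'][225:335,225:375,::-1]
cv2.imwrite('pics/c1.png',np.vstack([cv2.resize(x,None,fx=5,fy=5,interpolation=2)[:550] for x in(a,)]))
z=load('top0')
for n,u,v in[('pivotbolt',333,243),('pin',264,254),('end',240,259),('knob',355,255),('table',300,210),('fixedend',300,313),('tubeoff',346,315),('flat',352,212)]:print(n,P(z,u,v).round(1))
c=cloud(z)[225:335,225:375]
h=np.clip(c[...,2],0,220)/220*255
cv2.imwrite('pics/c2.png',cv2.resize(cv2.applyColorMap(h.astype(np.uint8),cv2.COLORMAP_JET),None,fx=5,fy=5,interpolation=0))
E
```

```text
pivotbolt [480.  106.2  50.6]
pin [454.4 248.8  61.8]
end [445.2 299.6  46.7]
knob [439.2  75.  194.2]
table [5.597e+02 1.764e+02 2.000e-01]
fixedend [334.5 174.   14.7]
tubeoff [330.9  77.7  31.1]
flat [521.2  78.4 177.8]
```

View pics/c1.png

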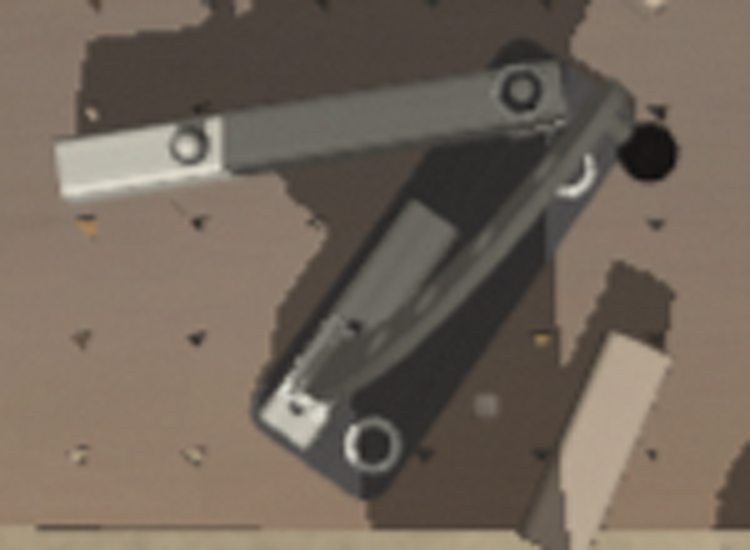

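View pics/c2.png

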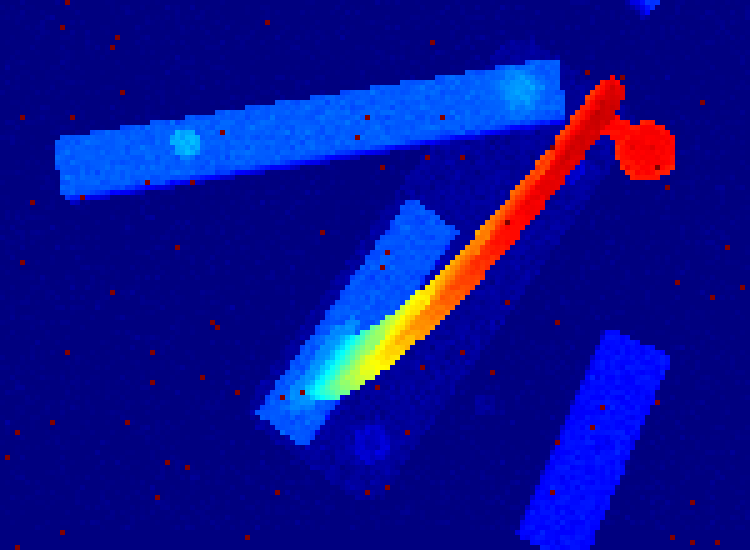

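The height map shows the swing fence top at crop x 55–565, y 60–200, the pin at crop (187,142) and the pivot bolt at (519,90). The fixed fence spans crop (260,410)–(455,230), and the raised arm ends at the knob, (648,150). Next I'll fit the geometry.

```bash
cat >> h.py <<'E'
def comp(m,seed):
    n,l=cv2.connectedComponents(m.astype(np.uint8)); return l==l[seed[1],seed[0]]
def rect(xy):
    (c,s,a)=cv2.minAreaRect(xy.astype(np.float32)); b=cv2.boxPoints((c,s,a)); return np.array(c),s,b
E
python3 - <<'E'
from h import *
z=load('top0');C=cloud(z)
def line(m,nm):
    xy=C[m][:,:2]; c=np.median(xy,0)
    for _ in range(3):
        c,s,b=rect(xy); 
        e=b[1]-b[0] if np.linalg.norm(b[1]-b[0])>np.linalg.norm(b[2]-b[1]) else b[2]-b[1]
        e/=np.linalg.norm(e); break
    if e[1]<0:e=-e
    print(nm,'centre',c.round(1),'size',np.round(s,1),'dir',e.round(4),np.degrees(np.arctan2(e[1],e[0])).round(2),'zmed',np.median(C[m][:,2]).round(1),m.sum())
    return c,e,b
Z=C[...,2]
sw=comp((Z>44)&(Z<75),(280,249)); sw&=(np.arange(640)[None]<338)
cs,es,bs=line(sw,'swing')
fx=(Z>42)&(Z<50);fx[:,:]&=comp(fx,(305,273)); cf,ef,bf=line(fx,'fixed')
pin=(Z>55)&(Z<75)&sw&(np.arange(640)[None]<290);print('pin',C[pin].mean(0).round(1),pin.sum())
bolt=(Z>50.5)&(Z<75)&sw&(np.arange(640)[None]>315);print('bolt',np.median(C[bolt],0).round(1),bolt.sum())
kn=comp((Z>170),(354,255));kn&=(np.arange(640)[None]>349);print('knob',C[kn].mean(0).round(1))
s=C[sw][:,:2];print('swing box',bs.round(1).tolist())
print('fixed box',bf.round(1).tolist())
t=np.arctan2(es[1],es[0])
print('A raw',np.arctan2(ef[1],ef[0])-t)
beam=comp((Z>170)&(Z<240),(320,200))
for y in(60,100,150,200,250,300,350):
    q=C[beam&(abs(C[...,1]-y)<4)]; print('beam y',y,q[:,0].min().round(),q[:,0].max().round(),np.median(q[:,2]).round())
zs=load('scene0');D=cloud(zs)
for n,u,v in[('flat',350,253),('box',366,290),('tube',280,335),('chalk',183,230),('swingend?',262,250),('knob',321,246)]:print(n,P(zs,u,v).round(1))
E
```

```text
swing centre [464.9 202.6] size [ 25.4 212.7] dir [-0.1681  0.9858] 99.68 zmed 48.1 1172
fixed centre [384.4 182.5] size [ 24.8 109.5] dir [-0.8191  0.5737] 144.99 zmed 45.9 425
pin [455.6 253.4  64.4] 28
bolt [479.3 117.1  55.6] 89
knob [439.1  77.  200.5]
swing box [[434.6000061035156, 305.29998779296875], [470.29998779296875, 95.5999984741211], [495.29998779296875, 99.9000015258789], [459.6000061035156, 309.6000061035156]]
fixed box [[332.5, 203.6999969482422], [422.20001220703125, 140.89999389648438], [436.3999938964844, 161.1999969482422], [346.70001220703125, 224.10000610351562]]
A raw 0.7909571
beam y 60 517.0 550.0 187.0
beam y 100 525.0 560.0 182.0
beam y 150 536.0 571.0 177.0
beam y 200 547.0 580.0 171.0Traceback (most recent call last):
  File "<stdin>", line 25, in <module>
    return umr_minimum(a, axis, None, out, keepdims, initial, where)
ValueError: zero-size array to reduction operation minimum which has no identity
```

```bash
python3 - <<'E'
from h import *
b=load('scene0')['im'][200:330,220:390,::-1]
cv2.imwrite('pics/c3.png',cv2.resize(b,None,fx=4.5,fy=4.5,interpolation=2))
E
```

```text
(no output)
```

View pics/c3.png

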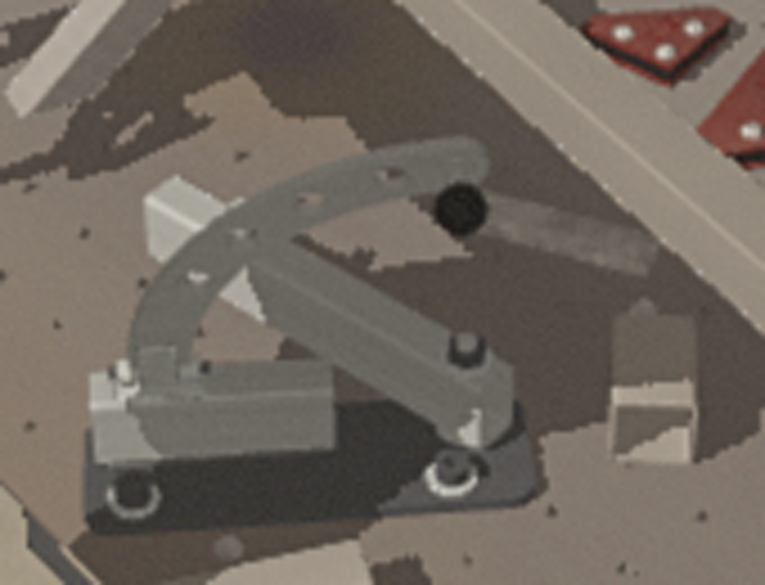

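The scene crop shows the upright arm with four holes. The knob is at crop (460,208), the flat bar lies behind it at (570,235) and the box offcut is at (655,370). The fits agree well: pivot ≈ (480,115.4), A ≈ 0.791, and the fixed fence's axis is at 145°. I'll check the flat piece and the travel corridor before moving.

```bash
python3 - <<'E'
from h import *
z=load('top0');C=cloud(z);zs=load('scene0');D=cloud(zs)
for n,u,v in[('flat',344,251),('flatL',332,246),('flatR',362,256),('box',366,272),('knob',321,246)]:print(n,P(zs,u,v).round(1))
ok=(z['d']>0)
for x0,x1,y0,y1 in[(130,230,430,560),(230,330,330,460),(330,460,240,400),(340,480,240,330),(380,420,250,320),(380,500,-30,60),(400,520,0,120)]:
    r=[]
    for Q in(C[ok],D[zs['d']>0]):
        m=(Q[:,0]>x0)&(Q[:,0]<x1)&(Q[:,1]>y0)&(Q[:,1]<y1); r.append(np.percentile(Q[m][:,2],[50,99.5]).round() if m.any() else None)
    print((x0,x1,y0,y1),r)
m=(C[...,2]>150)&(C[...,2]<260)&ok;
for y in(40,80,120):
    q=C[m&(abs(C[...,1]-y)<4)&(C[...,0]>500)&(C[...,0]<600)];print(y,np.percentile(q,[2,98],axis=0).round().tolist())
E
```

```text
flat [607.4 186.8   9.1]
flatL [598.5 218.1   8.8]
flatR [627.4 148.2   8.2]
box [571.   79.9  40.3]
knob [435.1  70.5 191.9]
(130, 230, 430, 560) [array([508., 542.]), array([398., 539.])]
(230, 330, 330, 460) [array([ -1., 499.]), array([  0., 502.])]
(330, 460, 240, 400) [array([-0., 57.]), array([-480.,   51.])]
(340, 480, 240, 330) [array([ 0., 65.]), array([-501.,   52.])]
(380, 420, 250, 320) [array([-0.,  5.]), array([-500.,    4.])]
(380, 500, -30, 60) [array([ -0., 182.]), array([  0., 186.])]
(400, 520, 0, 120) [array([  1., 204.]), array([  1., 203.])]
40 [[513.0, 37.0, 165.0], [546.0, 43.0, 192.0]]
80 [[521.0, 77.0, 160.0], [554.0, 83.0, 188.0]]
120 [[530.0, 117.0, 154.0], [562.0, 123.0, 183.0]]
```

The flat piece, at x ≈ 600, is well outside the fence. The way is clear, so I'll go above the inside of the V with the fingers shut.

Call:
move_arm(commands=[[-1,[5,-5,-1],[0,0,0.05]],[-1,[10,-10,-2],[0,0,0.1]],[-1,[15,-15,-4],[0,0,0.2]],[-1,[20,-19,-5],[0,0,0.25]],[-1,[22.8,-21.3,-6],[0,0,0.25]],[-1,[22.8,-21.3,-6],[0,0,0.25]],[-1,[22.8,-21.3,-11],[0,0,0.25]],[-1,[22.8,-21.3,-12],[0,0,0.25]]])

```text
t: 1.1
position: [397.6, 283.0, 87.0]
tool_rot: [-0.129, -3.134, 0.003]
contact_force: [0.5, 0.9, 0.0]
opening: -0.3
finger_force: 0.0
```

Call:
move_arm(commands=[[-1,[0,0,-2],[0,0,0]],[-1,[0,0,-4],[0,0,0]],[-1,[0,0,-5],[0,0,0]],[-1,[0,0,-6],[0,0,0]],[-1,[0,0,-6.3],[0,0,0]],[-1,[0,0,-6.3],[0,0,0]],[-1,[0,0,-6.3],[0,0,0]],[-1,[0,0,-6.3],[0,0,0]]])

```text
t: 2.1
position: [399.7, 283.3, 26.3]
tool_rot: [0.13, 3.138, 0.0]
contact_force: [-0.1, -0.4, 0.1]
opening: -0.1
finger_force: 0.0
```

Call:
move_arm(commands=[[-1,[1.5,0,0],[0,0,0]],[-1,[2.5,0,0],[0,0,0]],[-1,[3.2,0.1,0],[0,0,0]],[-1,[4,0.1,0],[0,0,0]],[-1,[4.8,0.2,0],[0,0,0]],[-1,[5.6,0.3,0],[0,0,0]],[-1,[6.2,0.3,0],[0,0,0]],[-1,[6.2,0.3,0],[0,0,0]]])

```text
t: 3.1
position: [461.8, 286.2, 25.9]
tool_rot: [0.13, 3.139, -0.0]
contact_force: [-0.5, -0.1, 0.7]
opening: -0.1
finger_force: 0.0
```

```bash
cat > meas.py <<'E'
import sys
from h import *
def meas(tag):
    im,d,c=grab('top',tag); z=load(tag);C=cloud(z);Z=C[...,2]
    piv=np.array([480,115.4])
    # points on the swing fence top in a sector about the pivot
    q=C[(Z>45)&(Z<51)][:,:2]-piv
    th=np.arctan2(q[:,1],q[:,0]);r=np.hypot(*q.T)
    m=(r>40)&(r<196)&(th>np.radians(70))&(th<np.radians(105)); q=q[m]
    for _ in range(4):
        c,s,b=rect(q) if 0 else (q.mean(0),0,0)
        u,w,vt=np.linalg.svd(q-c);e=vt[0]*np.sign(vt[0][1]);n=np.array([-e[1],e[0]])
        k=(q-c)@n; lo,hi=np.percentile(k,[2,98]); c=c+n*(lo+hi)/2; q=q[abs((q-c)@n)<13.5]
    p=C[(Z>56)&(Z<75)]; rr=np.hypot(*(p[:,:2]-piv).T);a=np.arctan2(p[:,1]-115.4,p[:,0]-480)
    p=p[(abs(rr-140)<12)&(a>np.radians(70))&(a<np.radians(105))]
    f=np.radians(144.99); pm=p.mean(0) if len(p) else np.full(3,np.nan)
    print('A line',f-np.arctan2(e[1],e[0]),'A centre',f-np.arctan2(*c[::-1]),'A pin',f-np.arctan2(pm[1]-115.4,pm[0]-480),'pin',pm.round(1),len(p),'n',len(q))
    s=manip.get_state();print(s['position'].round(1),s['contact_force'].round(1))
if __name__=='__main__':meas(sys.argv[1])
E
python3 meas.py top1
```

```text
A line 0.7512513609660143 A centre 0.8237801314053039 A pin nan pin [nan nan nan] 0 n 293
[461.5 286.2  25.9] [ 0.  -0.1  0.9]
```

Call:
move_arm(commands=[[-1,[-2,0,0],[0,0,0]],[-1,[-5,0,0],[0,0,0]],[-1,[-7,0,3],[0,0,0]],[-1,[-10,2,7],[0,0,0]],[-1,[-13,6,12],[0,0,0]],[-1,[-15,10,15],[0,0,0]],[-1,[-15,11,15],[0,0,0]],[-1,[-15,11,15],[0,0,0]]])

```text
t: 4.15
position: [311.1, 395.9, 175.1]
tool_rot: [-0.128, -3.138, 0.002]
contact_force: [-0.7, 0.0, -0.6]
opening: -0.3
finger_force: 0.0
```

```bash
python3 meas.py top2
```

```text
A line 0.7619602054550987 A centre 0.7977233207807473 A pin 0.7864720599038886 pin [455.8 253.4  65.3] 26 n 647
[311.3 395.3 174.8] [ 0.1 -0.5 -1. ]
```

```bash
python3 - <<'E'
from h import *
cv2.imwrite('pics/c4.png',np.hstack([cv2.resize(load(t)['im'][180:340,170:370,::-1],None,fx=2,fy=2) for t in('top1','top2')]))
E
```

```text
(no output)
```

View pics/c4.png

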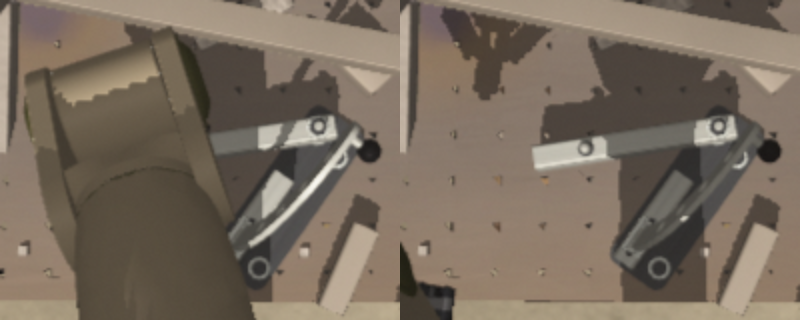

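In both halves the fence is unmoved: pin at (185,148) in the right half. Yet the TCP reading was past the inner face with no force. I'll check the reported TCP against what the cameras see.

```bash
python3 - <<'E'
from h import *
grab('scene','scene2');z=load('scene2');s=manip.get_state();print(s['position'],s['tool_rot'],s['q'])
print('proj TCP scene',proj(z,s['position']),'fence end',proj(z,[447,307,48]),'pin',proj(z,[456,253.4,66]))
zt=load('top2');print('proj TCP top',proj(zt,s['position']))
D=cloud(z);m=(z['d']>0)&(abs(D[...,0]-311)<90)&(abs(D[...,1]-396)<90)&(D[...,2]>100)&(D[...,2]<240)
for a in range(100,240,15):
    q=D[m&(abs(D[...,2]-a-7)<7.5)]
    if len(q):print(a,len(q),np.percentile(q,[5,50,95],axis=0).round().tolist())
cv2.imwrite('pics/c5.png',cv2.resize(z['im'][120:340,100:380,::-1],None,fx=2.5,fy=2.5))
E
```

```text
[311.53600857 395.03655941 174.75329497] [-1.31442991e-01 -3.13696247e+00  3.05565399e-03] [ 6.69893132e-01  2.96429005e-01  1.61264537e+00 -2.63131391e-04
  1.23521025e+00 -8.17062480e-01]
proj TCP scene (np.float64(171.97525220027563), np.float64(199.8208637083756)) fence end (np.float64(254.87524883168186), np.float64(241.15592912329032)) pin (np.float64(272.37327606228973), np.float64(245.07817042472863))
proj TCP top (np.float64(175.28005074559613), np.float64(325.88596792546184))
190 20 [[302.0, 384.0, 198.0], [310.0, 389.0, 201.0], [321.0, 392.0, 204.0]]
205 73 [[302.0, 379.0, 205.0], [306.0, 385.0, 213.0], [322.0, 399.0, 218.0]]
220 81 [[302.0, 379.0, 221.0], [307.0, 384.0, 227.0], [318.0, 398.0, 234.0]]
235 5 [[300.0, 384.0, 238.0], [302.0, 387.0, 239.0], [303.0, 402.0, 239.0]]
```

View pics/c5.png

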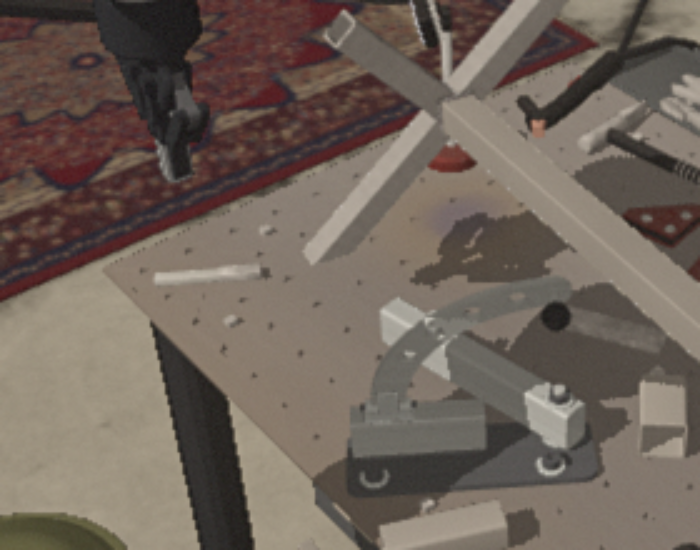

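The visible fingertip is about 20 mm above the reported TCP (lowest point z ≈ 198, reported 175). So at z = 26 it skimmed over the fence. I'll go back in lower, to TCP z ≈ 11.

Call:
move_arm(commands=[[-1,[4,-4,-2],[0,0,0]],[-1,[7,-8,-4],[0,0,0]],[-1,[8.5,-11,-6],[0,0,0]],[-1,[8.5,-11.2,-10],[0,0,0]],[-1,[8.5,-11.2,-13],[0,0,0]],[-1,[8.5,-11.2,-15],[0,0,0]],[-1,[8.5,-11.2,-16.5],[0,0,0]],[-1,[8.5,-11.2,-16.5],[0,0,0]]])

```text
t: 5.25
position: [396.1, 283.4, 10.1]
tool_rot: [-0.131, -3.137, 0.002]
contact_force: [0.3, 0.2, -0.3]
opening: 0.1
finger_force: 0.0
```

Call:
move_arm(commands=[[-1,[1.5,0,0],[0,0,0]],[-1,[2.5,0,0],[0,0,0]],[-1,[3.2,0.1,0],[0,0,0]],[-1,[4,0.1,0],[0,0,0]],[-1,[4.8,0.2,0],[0,0,0]],[-1,[5.4,0.3,0],[0,0,0]],[-1,[6,0.3,0],[0,0,0]],[-1,[6,0.3,0],[0,0,0]]])

```text
t: 6.25
position: [457.0, 287.2, 11.0]
tool_rot: [0.13, 3.138, 0.0]
contact_force: [-0.7, 0.7, 0.2]
opening: 0.2
finger_force: 0.0
```

Call:
move_arm(commands=[[-1,[-2,0,0],[0,0,0]],[-1,[-5,0,0],[0,0,0]],[-1,[-7,0,3],[0,0,0]],[-1,[-10,2,7],[0,0,0]],[-1,[-13,6,12],[0,0,0]],[-1,[-15,10,15],[0,0,0]],[-1,[-15,11,15],[0,0,0]],[-1,[-15,11,15],[0,0,0]]])

```text
t: 7.25
position: [306.3, 397.0, 160.1]
tool_rot: [-0.129, -3.138, 0.002]
contact_force: [0.1, -1.3, -0.4]
opening: -0.2
finger_force: 0.0
```

```bash
python3 meas.py top3
```

```text
A line 0.9668259314367886 A centre 0.9709001820204552 A pin 0.967003715170661 pin [481.  255.   64.9] 26 n 725
[306.4 396.3 159.8] [ 0.1  0.4 -1.2]
```

The fence moved to A ≈ 0.969. It needs about 13 mm more at the contact point, so I'll repeat with TCP x ≈ 470.

Call:
move_arm(commands=[[-1,[4,-4,-2],[0,0,0]],[-1,[7,-8,-4],[0,0,0]],[-1,[9,-11,-6],[0,0,0]],[-1,[9,-11,-10],[0,0,0]],[-1,[9,-11,-13],[0,0,0]],[-1,[9,-11,-15],[0,0,0]],[-1,[10,-11,-15],[0,0,0]],[-1,[12,-11,-15],[0,0,0]]])

```text
t: 8.3
position: [427.4, 286.5, 11.4]
tool_rot: [-0.131, -3.139, 0.0]
contact_force: [-0.5, 1.1, 0.3]
opening: -0.1
finger_force: 0.0
```

Call:
move_arm(commands=[[-1,[1,0,0],[0,0,0]],[-1,[2,0,0],[0,0,0]],[-1,[2.8,0.1,0],[0,0,0]],[-1,[3.4,0.1,0],[0,0,0]],[-1,[3.9,0.1,0],[0,0,0]],[-1,[4.3,0.1,0],[0,0,0]],[-1,[4.3,0.1,0],[0,0,0]],[-1,[4.3,0.1,0],[0,0,0]]])

```text
t: 9.3
position: [469.4, 288.2, 11.0]
tool_rot: [-0.13, -3.139, 0.0]
contact_force: [-0.2, -0.5, 0.5]
opening: -0.3
finger_force: 0.0
```

Call:
move_arm(commands=[[-1,[-2,0,0],[0,0,0]],[-1,[-5,0,0],[0,0,0]],[-1,[-7,0,3],[0,0,0]],[-1,[-10,2,7],[0,0,0]],[-1,[-13,6,12],[0,0,0]],[-1,[-15,10,15],[0,0,0]],[-1,[-15,11,15],[0,0,0]],[-1,[-15,11,15],[0,0,0]]])

```text
t: 10.3
position: [319.3, 398.0, 160.1]
tool_rot: [-0.129, -3.138, 0.002]
contact_force: [0.5, -1.5, 0.2]
opening: 0.3
finger_force: 0.0
```

```bash
python3 meas.py top4
```

```text
A line 1.0427502564661848 A centre 1.0387297555562056 A pin 1.034287986956715 pin [490.4 254.7  64.3] 29 n 728
[319.4 397.3 159.8] [-0.4 -0.4 -0.9]
```

```bash
python3 - <<'E'
from h import *
Cs=[]
for i in range(6):
    grab('top','avg');z=load('avg');C=cloud(z);C[z['d']==0]=np.nan;Cs.append(C)
C=np.nanmedian(Cs,0);Z=C[...,2];xy=C[...,:2]
def fit(m,L,lab):
    q=xy[m].astype(float);c=q.mean(0)
    b=cv2.minAreaRect(q.astype(np.float32));bb=cv2.boxPoints(b)
    e=max((bb[1]-bb[0],bb[2]-bb[1]),key=np.linalg.norm);e=e/np.linalg.norm(e);e*=np.sign(e[1])
    u,w,vt=np.linalg.svd(q-c,full_matrices=False);s=vt[0]*np.sign(vt[0][1])
    print(lab,b[0],np.round(b[1],1),'rect deg',np.degrees(np.arctan2(e[1],e[0])),'svd',np.degrees(np.arctan2(s[1],s[0])),m.sum())
    return np.array(b[0]),e,s
r=xy-[480,115.4];th=np.degrees(np.arctan2(r[...,1],r[...,0]));R=np.hypot(r[...,0],r[...,1])
cs,es,ss=fit((Z>45.5)&(Z<50.5)&(th>70)&(th<100)&(R<200)&(R>40),0,'sw')
cf,ef,sf=fit((Z>43)&(Z<48.5)&(th>128)&(th<158)&(R>50)&(R<180),0,'fx')
p=(Z>55)&(Z<75)&(abs(R-140)<14)&(th>70)&(th<105);print('pin',C[p].mean(0),(C[p].min(0)+C[p].max(0))/2,p.sum())
for e,f in((es,ef),(ss,sf)):
    print('A',np.arctan2(f[1],f[0])-np.arctan2(e[1],e[0]))
# pivot = intersection
t=np.linalg.solve(np.c_[es,-ef],cf-cs);print('pivot',cs+es*t[0])
E
```

```text
sw (489.49200439453125, 232.44931030273438) [155.5  24.7] rect deg 85.438614 svd 85.42344630197393 811
fx (384.4048767089844, 182.6968994140625) [ 24.7 109.7] rect deg 145.28049 svd 144.19085313657615 424
pin [490.71489875 254.63529468  64.8206508 ] [490.70843442 254.6001022   62.77965197] 27
A 1.0444379
A 1.0256847421228275
pivot [480.22557026 116.29925498]
```

A ≈ 1.040–1.044, so the pin is within about 1 mm of where it should be. Now I'll go round the robot's side of the jig to a spot behind the knob.

Call:
move_arm(commands=[[-1,[-0.5,-4,0],[0,0,-0.05]],[-1,[-1.5,-8,0],[0,0,-0.1]],[-1,[-2,-12,0],[0,0,-0.15]],[-1,[-2.5,-16,0],[0,0,-0.2]],[-1,[-3,-20,0],[0,0,-0.25]],[-1,[-3,-24,0],[0,0,-0.3]],[-1,[-3,-27,0],[0,0,-0.35]],[-1,[-2,-29,0],[0,0,-0.4]]])

```text
t: 11.65
position: [299.3, 106.9, 161.1]
tool_rot: [0.756, 3.049, 0.0]
contact_force: [-0.1, -0.2, 0.2]
opening: -0.2
finger_force: 0.0
```

Call:
move_arm(commands=[[-1,[1.5,-2,0],[0,0,-0.05]],[-1,[4.5,-4.5,0],[0,0,-0.1]],[-1,[7.5,-6.5,0],[0,0,-0.12]],[-1,[9.5,-7.5,0],[0,0,-0.12]],[-1,[10.7,-7.7,-0.5],[0,0,-0.12]],[-1,[10.7,-7.7,-1],[0,0,-0.12]],[-1,[10.7,-7.7,-1.5],[0,0,-0.12]],[-1,[10.7,-7.7,-1.5],[0,0,-0.12]]])

```text
t: 12.65
position: [405.9, 31.6, 145.7]
tool_rot: [-0.932, -2.999, 0.0]
contact_force: [0.7, 0.3, 0.3]
opening: 0.1
finger_force: 0.0
```

Call:
move_arm(commands=[[-1,[1.15,1.65,0],[0,0,0]],[-1,[2.0,2.85,0],[0,0,0]],[-1,[2.7,3.85,0],[0,0,0]],[-1,[3.4,4.85,0],[0,0,0]],[-1,[4.1,5.8,0],[0,0,0]],[-1,[4.75,6.8,0],[0,0,0]],[-1,[5.35,7.6,0],[0,0,0]],[-1,[5.75,8.2,0],[0,0,0]]])

```text
t: 13.65
position: [464.4, 113.7, 146.0]
tool_rot: [-0.932, -3.0, -0.0]
contact_force: [0.7, 0.2, -0.5]
opening: -0.1
finger_force: 0.0
```

Call:
move_arm(commands=[[-1,[0,0,0],[0,0,0]],[-1,[-1.5,-2,0],[0,0,0]],[-1,[-4,-5,1],[0,0,0]],[-1,[-7,-8,2],[0,0,0]],[-1,[-10,-11,2],[0,0,0]],[-1,[-12,-15,2],[0,0,0]],[-1,[-13,-19,2],[0,0,0]],[-1,[-13,-20,2],[0,0,0]]])

```text
t: 14.65
position: [333.5, -88.4, 166.2]
tool_rot: [0.938, 2.998, -0.001]
contact_force: [0.4, 0.4, 0.1]
opening: -0.0
finger_force: 0.0
```

```bash
python3 - <<'E'
from h import *
for n in('scene','top'):grab(n,n+'5')
z=load('top5');a=z['im'][225:335,225:375,::-1];b=load('scene5')['im'][205:315,220:370,::-1]
cv2.imwrite('pics/c6.png',np.hstack([cv2.resize(x,None,fx=2.6,fy=2.6,interpolation=2) for x in(a,b)]))
C=cloud(z);r=C[...,:2]-[480,115.4];th=np.degrees(np.arctan2(r[...,1],r[...,0]));R=np.hypot(r[...,0],r[...,1])
for A in(30,37,52,60,68,86):
    m=(abs(145.1-th-A)<1.6)&(abs(R-140)<10)&(C[...,2]>20);print(A,np.median(C[m],0).round(1),C[m][:,2].max().round(1) if m.any() else None)
print(manip.get_state()['position'],manip.get_state()['t'])
E
```

```text
30 [419.9 248.4  56. ] 60.1
37 [436.3 248.9  56.9] 61.8
52 [472.5 254.9  57.1] 59.9
60 [491.5 255.   63.3] 70.2
68 [511.3 252.4  57. ] 61.2
86 [554.2 236.3  89.3] 169.1
[334.03792509 -87.34912127 166.05224715] 14.75
```

View pics/c6.png

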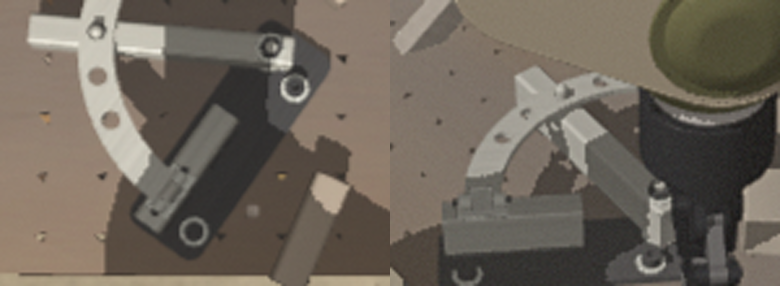

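The arm lies level (left, top view): the pin at (97,30) pokes through the third hole, with the 45° and 30° holes open at (97,75) and (108,118). I'll confirm the level with averaged frames, then hand in if it holds.

```bash
python3 - <<'E'
from h import *
Cs=[]
for i in range(10):
    grab('top','avg');z=load('avg');C=cloud(z);C[z['d']==0]=np.nan;Cs.append(C)
C=np.nanmedian(Cs,0);r=C[...,:2]-[480.1,115.8];th=145.1-np.degrees(np.arctan2(r[...,1],r[...,0]));R=np.hypot(r[...,0],r[...,1])
m=(abs(R-140)<9)&(C[...,2]>50)&(C[...,2]<66)&(th>22)&(th<78)&(abs(th-60)>4.5)
y=R[m]*np.sin(np.radians(th[m]));s=np.polyfit(y,C[m][:,2],1);print('slope rad',s,m.sum())
p=(C[...,2]>61)&(C[...,2]<75)&(abs(R-140)<12)&(abs(th-60)<6);print('pin angle',th[p].mean(),R[p].mean())
ok=abs(s[0])<0.025 and abs(th[p].mean()-60)<1.5
print(ok)
if ok: print(manip.hand_in())
E
```

```text
slope rad [-3.87962843e-04  5.69750059e+01] 372
pin angle 59.59662154058154 139.2228652797438
True
the job is handed in; nothing more can be done
None
```

The jig is set for a 60-degree corner and handed in: the index arm lies level with its third hole down over the pin, the fence measures about 59.6°, and the robot stayed clear of the offcuts and tools.

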